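# Lock the red slide tray in the bench bay

## Robot

A 7-joint arm with a two-finger parallel gripper is mounted at the origin on the work surface. World frame = base frame: x ahead of the robot, y to its left, z up, the work surface at z = 0. Lengths are in mm, angles in rad, forces in N, time in s.
With the tool pointing down it reaches from about 425 to 825 mm from the base axis. Payload 3.6 kg.
Tool frame: the origin (TCP) lies at the very end of the fingers, on their centre line; the grasp point (between the pads) lies 19 mm behind it; z points along the fingers, y is the direction in which the jaws open and shut (so a half turn about z gives the same grasp; the last joint's range is limited). The gripper opens to 85 mm and grips with 20 to 120 N. Pads are 22 mm wide; open, the fingers measure 114 mm over their backs; the gripper's body (76 mm by 85 mm) begins 54 mm behind the grasp point. The pads swing forward as they close: fully open they stand 13 mm farther back than shut.
Start: joints at [1.246, 0.615, -0.013, 1.423, 0.008, 1.103, -0.04], TCP at [191.355, -621.165, 231.297] pointing down, gripper open.
Joint ranges: [-3.12, 3.12], [-0.3, 2.06], [-1.34, 1.32], [0.26, 2.42], [-1.36, 4.5], [0.01, 1.98], [-2.84, 2.84]. Speed limits (rad/s): [2.79, 2.79, 3.14, 3.14, 3.14, 3.14, 3.14].

## Interface

Orientations are given as a unit quaternion [x, y, z, w].
In Python, from workcell import env gives the robot as it stands. Calls block until the motion is done:
- env.move_ptp(position, orientation): joint-space move of the TCP to a pose.
- env.move_straight(position, rot=None, max_speed=150): straight line of the TCP; rot=None keeps the orientation; max_speed is the mean speed in mm/s.
- env.goto_joints(angles): joint-space move.
- env.command_gripper(opening, grip_force=None): opening from 0.0 (shut) to 1.0 (fully open); grip_force is the grip in N (None keeps the last); returns when the fingers have stopped.
- env.hold(seconds).
- env.ik(position, orientation): joint angles nearest the present ones, or None.
- env.read_state(): the state.
- env.read_camera(name): name is "scene" or "top" or "wrist"; returns a dict with "color" (400x640x3 uint8, blue, green, red), "K" (3x3 intrinsics, pixels), "rvec" (rotation vector, rad) and "tvec" (3), from world to camera coordinates, as OpenCV has them. Camera axes: x right, y down, z forward; pixel columns grow to the right and rows downward; lengths in mm; the calibration is good to about 2 mm. A picture is of the moment at which its call begins. There is no depth.
A pose or a line that the arm cannot do raises env.PlanningError and nothing moves.
- env.finish_job(): hands the job in, once; it reports no verdict.
The state is a dict: "t": time; "qpos": joint angles; "qvel": joint speeds; "joint_efforts": joint torques, N m; "eef_pos": TCP position; "tool_rot": TCP orientation; "ft_force": force on the tool from outside, world axes, zero at the start; "ft_torque": the same for the moment, N m; "opening": opening from 0.0 (shut) to 1.0 (fully open).
Only numpy, scipy, OpenCV 4.12 (cv2) and the standard library are available. Lean on these libraries where they do the work, as an engineer would, in place of code of your own. Each camera call takes 0.05 s, during which the arm holds its last target.

## Task

Put the red slide tray away in the white bench bay: squeeze the yellow thumb lever so the latch bar lifts out of its catch, swing the blue gate wide open, and slide the red tray fully home with its handle end towards the gate. Then swing the gate fully shut so that the latch bar drops back into its catch, let go, and leave everything else where it stands.

Things in the scene. Friction and masses are not known exactly. Their poses are not given: they have to be found in the camera images.
- bay: White tray bay fixed to the bench, origin on the bench at its middle, doorway facing its own -x, z up; the bench is its floor. Inside 100 mm wide (y); walls 8 mm thick, 40 mm high, sides from x = -75 to 83 mm, inner face of the rear wall at x = +75 mm. A roof (34 to 40 mm high) covers only x > +12 mm; in front of that it is open above.
- bay_home (a point): Point on the bench in the bay (bay frame x = +5 mm, y = 0) where the red tray's origin lies when the tray is fully home against the rear wall, the tray's x axis along the bay's x axis.
- gate (a joint): Gate angle in rad about a vertical hinge: 0 shut, grows as the gate swings outward (counterclockwise from above), at most 1.9. Light; it stays where it is left. Blue panel 8 mm thick, from 4 to 125 mm from the hinge, 6 to 50 mm high.
- gate_hinge (a point): On the gate's hinge axis at bench height, at bay frame x = -80 mm, y = -66 mm; its axes turn with the gate. When shut they equal the bay's axes: its +y runs along the panel to the free edge, its -x points outward.
- grip_post (a point): Fixed steel post on the gate, 100 mm above the bench; 8 mm thick along the panel, 16 mm wide across it, its top 118 mm high. In the gate_hinge frame at x = -14, y = 46 mm.
- latch (a joint): Angle in rad of the latch bar and thumb lever (one piece, pivoted on the gate's outside, 70 mm from the hinge, 40 mm high): 0 bar level and down in the catch, 0.26 fully raised (stop); clear of the catch lip above about 0.16. It falls back by its own weight (under 1 N at the lever). It also rides up the ramp when the gate is shut by pushing the grip post; pushing on the bar itself jams it.
- lever_pad (a point): Yellow thumb lever, 8 mm thick, 16 mm wide, top about 115 mm high; this point is 98 mm high, at rest 39 mm from the grip post (pair 52 mm wide overall). Squeezed towards the post (from above, along the panel) it raises the bar; at its stop it is upright, the pair 32 mm wide, its middle at x = -14, y = 58 mm in the gate_hinge frame. Keep it squeezed until the gate has swung 0.3 rad.
- bar_tip (a point): End of the steel latch bar (10 mm round, centre 40 mm high when down), 150 mm from the hinge along the gate.
- catch (a point): Middle of the top of the catch's lip, 44 mm above the bench: dark steel catch, 24 mm wide, fixed at the bay's front +y corner, bay frame x = -106, y = 75 mm. The bar lies behind (inside) the lip; the ramp slopes down outside it to x = -131 mm.
- red_tray: Red slide tray, 140 (x) x 76 (y) mm, rim 18 mm high, about 0.2 kg, loose, origin at the centre of its underside. An upright handle plate stands in it, 32 mm long (x), 10 mm thick (y), up to 65 mm high, centred at x = -25 mm, so the tray's -x end is its handle end. The handle would foul the roof if the tray went in the other way round.
- red_tray_handle (a point): Middle of the red tray's handle plate, where to grip it, 45 mm above the tray's underside.
- white_tray: White tray of the same shape and size, not to be moved. Origin as for the red tray.
- thermometer: White dial thermometer on a foot, 160 mm high, dial 110 mm across, origin under its foot; not to be moved.
- bottle: Amber reagent bottle, 56 mm across and 130 mm high, origin under it; not to be moved.
- slide_box: Closed green slide box 100 x 170 x 34 mm, origin under it; not to be moved.

How it is judged:
By the outcome, as a careful person would: the job done as asked, in the order asked, and still so for the second after the job is handed in, with the robot touching nothing.
It also fails if it takes over 72 s, if anything falls off the work surface, if the arm or the gripper's body presses on something with over 40 N, if the wrist force passes 120 N, or if a joint passes its speed limit or range.

## Working session

There is one attempt and no reset: what is moved stays moved. The work goes in short steps, each a Python script; the robot and the scene stay as the last script left them, time stands still between calls to the robot, and variables do not carry over. Pictures are saved under pics/ and viewed, and the job is handed in when it is done.

```bash
ls; mkdir -p pics; python3 - <<'E'
from workcell import env
import cv2,pickle
d={}
for n in("scene","top","wrist"):
    c=env.read_camera(n);cv2.imwrite(f"pics/{n}0.png",c["color"]);d[n]=c
pickle.dump(d,open("cams0.pkl","wb"))
s=env.read_state();print(s)
E
```

```text
pics
{'t': 0.15, 'qpos': array([ 1.24549727,  0.61570421, -0.01260317,  1.42452509,  0.00806975,
        1.10339432, -0.04040302]), 'qvel': array([-0.00042617, -0.00290351, -0.00094216, -0.00569437, -0.00097917,
       -0.00175997,  0.00046994]), 'joint_efforts': array([ 5.77356186e-04, -4.69661021e+01,  2.59631490e-01, -1.71250427e+01,
        1.01104210e-02,  7.08475913e-03, -2.41988701e-06]), 'eef_pos': array([ 191.18685775, -620.63975254,  230.40155066]), 'tool_rot': array([ 9.88857442e-01,  1.48862278e-01, -1.46710177e-04, -9.79961721e-04]), 'ft_force': array([ 0.73045829, -1.09926544,  0.025993  ]), 'ft_torque': array([ 0.04514452,  0.0072944 , -0.01552583]), 'opening': 0.9995556155978864}
```

View pics/scene0.png

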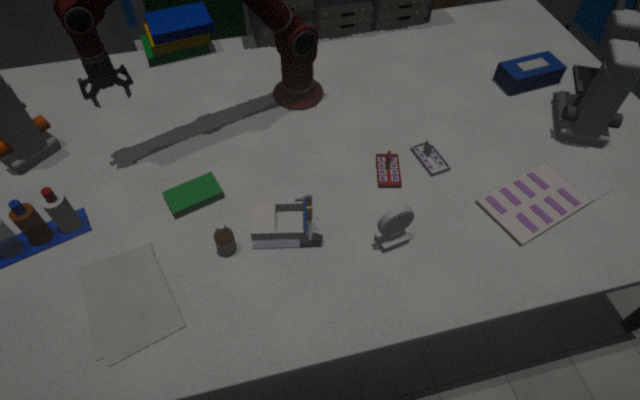

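View pics/top0.png

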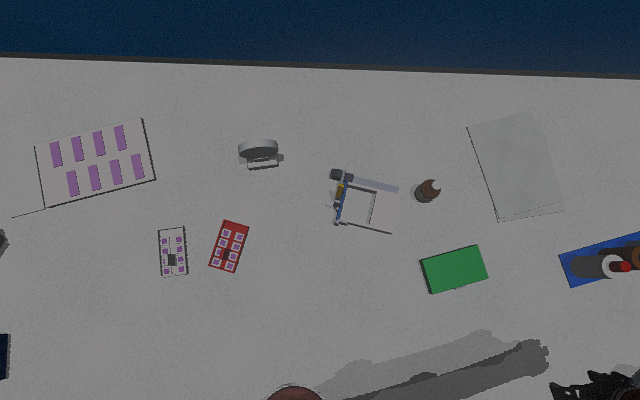

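View pics/wrist0.png

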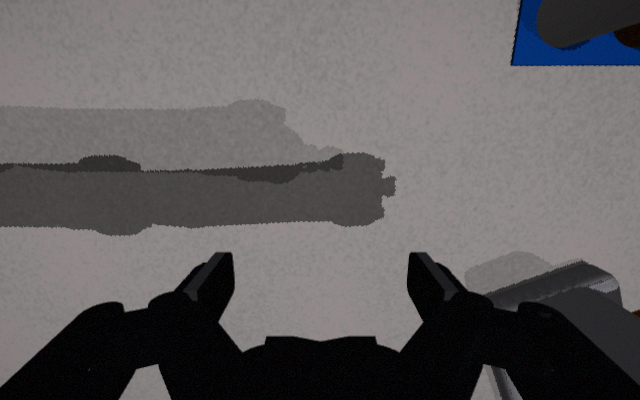

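Top view: red tray about (229,246), white tray (172,251), bay about (368,205), gate on its left (340,198), catch (341,175), bottle (427,190), thermometer (260,153). Next I'll enlarge these.

```bash
cat > h.py <<'E'
import numpy as np,cv2,pickle
from scipy.spatial.transform import Rotation as R
def px2w(c,uv,z):
    K,rv,t=c["K"],np.array(c["rvec"],float).reshape(3),np.array(c["tvec"],float).reshape(3)
    Rm=cv2.Rodrigues(rv)[0]; C=-Rm.T@t
    d=Rm.T@np.linalg.inv(K)@np.array([uv[0],uv[1],1.])
    return C+d*(z-C[2])/d[2]
def w2px(c,P):
    return cv2.projectPoints(np.array(P,float).reshape(-1,3),np.array(c["rvec"],float),np.array(c["tvec"],float),np.array(c["K"],float),None)[0].reshape(-1,2)
def crop(c,u0,u1,v0,v1,s,fn,g=1.6):
    im=c["color"][v0:v1,u0:u1]; im=np.clip(im*g,0,255).astype(np.uint8)
    im=cv2.resize(im,None,fx=s,fy=s,interpolation=cv2.INTER_NEAREST)
    st=10 if s>=5 else 20
    for u in range((u0//st+1)*st,u1,st):
        cv2.line(im,(int((u-u0)*s),0),(int((u-u0)*s),6),(0,255,255),1);cv2.putText(im,str(u),(int((u-u0)*s)-10,18),0,.4,(0,0,255),1)
    for v in range((v0//st+1)*st,v1,st):
        cv2.line(im,(0,int((v-v0)*s)),(6,int((v-v0)*s)),(0,255,255),1);cv2.putText(im,str(v),(8,int((v-v0)*s)+4),0,.4,(0,0,255),1)
    cv2.imwrite(fn,im)
E
python3 - <<'E'
from h import *
d=pickle.load(open("cams0.pkl","rb"))
crop(d["top"],320,410,160,240,8,"pics/t_bay.png")
crop(d["top"],145,265,215,285,6,"pics/t_tray.png")
crop(d["scene"],235,335,185,255,7,"pics/s_bay.png")
for n in("scene","top","wrist"):
    c=d[n];Rm=cv2.Rodrigues(np.array(c["rvec"],float))[0];print(n,-Rm.T@np.array(c["tvec"]).reshape(3),c["K"][0,0])
E
```

```text
scene [1425.43871404 -281.39072525 1187.80581472] 459.2367124769616
top [ 423.56960583  -31.73360396 1179.33330368] 399.9628964576477
wrist [ 256.31470381 -599.86574722  372.40609969] 290.5257470197804
```

View pics/t_bay.png

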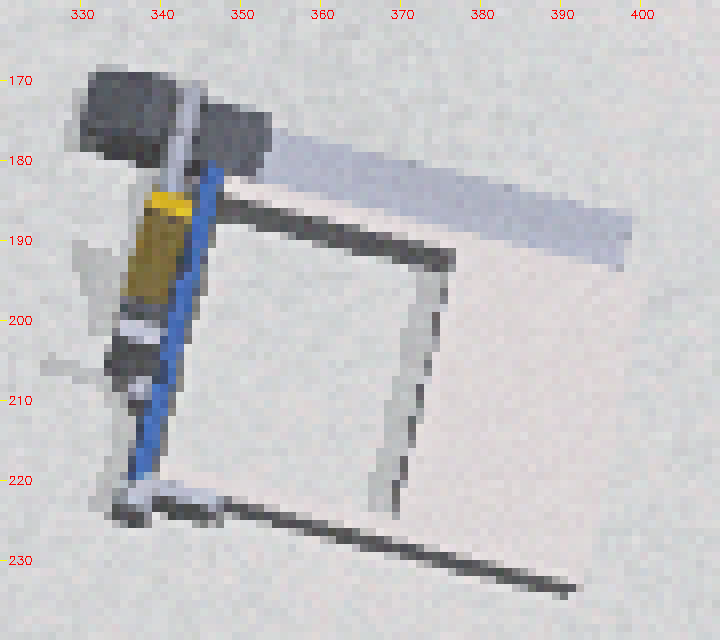

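View pics/t_tray.png

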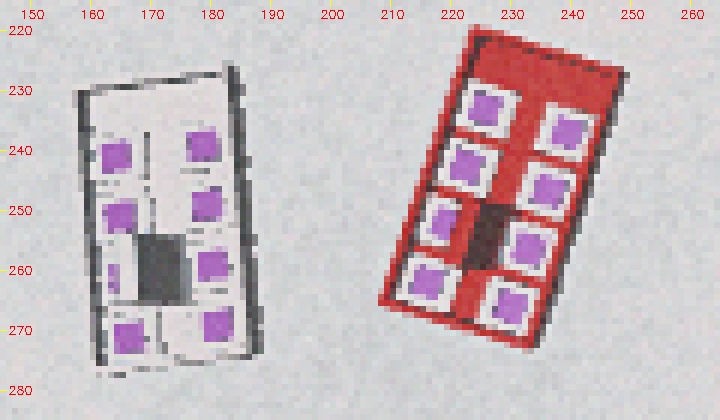

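View pics/s_bay.png

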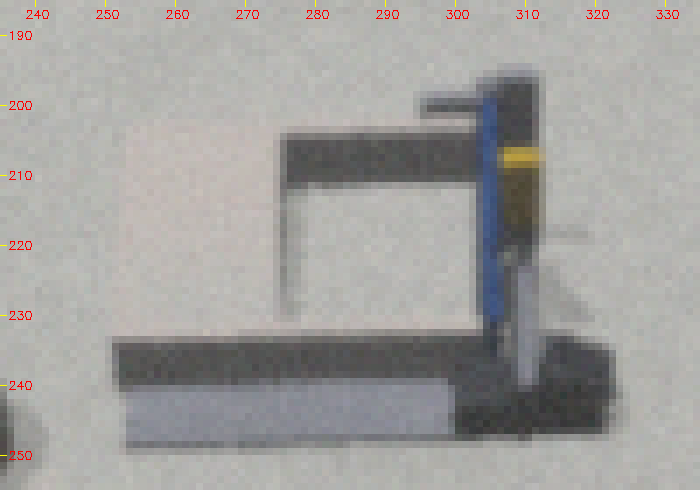

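```bash
python3 - <<'E'
from h import *
np.set_printoptions(precision=1,suppress=True)
d=pickle.load(open("cams0.pkl","rb"));t=d["top"];s=d["scene"]
print("panel free/hinge end",px2w(t,(347,181),50),px2w(t,(337.5,219.5),50))
print("scene panel far/near", px2w(s,(305,199),50),px2w(s,(305.5,230.5),50))
print("roof corner",px2w(t,(376,192),40),px2w(t,(369,224),40))
for uv in[(223,220),(249,226.5),(234,272.5),(208.5,265.5)]:print("red",px2w(t,uv,18))
for uv in[(229.5,249),(224,260)]:print("handle",px2w(t,uv,65))
for uv in[(158,230),(183.5,226.5),(188,273),(161,275)]:print("white",px2w(t,uv,18))
print("post?",px2w(t,(337.5,201),118),px2w(t,(341,186),115),px2w(t,(337.5,208),118))
E
```

```text
panel free/hinge end [ 675.5 -130.6   50. ] [ 562.7 -105.2   50. ]
scene panel far/near [ 564.2 -102.    50. ] [ 679.7 -127.5   50. ]
roof corner [ 647.7 -216.4   40. ] [ 553.6 -196.6   40. ]
red [555.4 225.9  18. ]
red [538.6 149.5  18. ]
red [406.  184.8  18. ]
red [423.7 258.5  18. ]
handle [470.2 192.3  65. ]
handle [439.8 205.5  65. ]
white [520.9 410.7  18. ]
white [533.1 338.4  18. ]
white [401.1 314.9  18. ]
white [393.5 390.5  18. ]
post? [604.4 -99.9 118. ] [ 646.6 -108.8  115. ] [ 585.4 -100.2  118. ]
```

```bash
cat >> h.py <<'E'
def bayw(p,P):
    x,y,a=p;P=np.atleast_2d(np.array(P,float));c,s=np.cos(a),np.sin(a)
    return np.c_[x+c*P[:,0]-s*P[:,1],y+s*P[:,0]+c*P[:,1],P[:,2]]
def boxlines(x0,x1,y0,y1,z0,z1):
    v=[(x,y,z) for x in(x0,x1) for y in(y0,y1) for z in(z0,z1)]
    return [(v[i],v[j]) for i in range(8) for j in range(i+1,8) if sum(a!=b for a,b in zip(v[i],v[j]))==1]
BAY=[((0,255,0),boxlines(-75,83,50,58,0,40)+boxlines(-75,83,-58,-50,0,40)+boxlines(12,83,-58,58,34,40)),
 ((255,0,255),boxlines(-84,-76,-62,59,6,50)),((0,0,255),boxlines(-102,-86,-24,-16,50,118)),
 ((0,255,255),boxlines(-102,-86,20,28,90,115)),((255,255,0),boxlines(-131,-90,63,87,0,44))]
TR=[((0,255,0),boxlines(-70,70,-38,38,0,18)),((255,0,255),boxlines(-41,-9,-5,5,18,65))]
def overlay(c,p,model,u0,u1,v0,v1,s,fn,g=1.6):
    im=np.clip(c["color"][v0:v1,u0:u1]*g,0,255).astype(np.uint8)
    im=cv2.resize(im,None,fx=s,fy=s,interpolation=cv2.INTER_NEAREST)
    for col,L in model:
        for a,b in L:
            q=(w2px(c,bayw(p,[a,b]))-[u0,v0]+.5)*s
            cv2.line(im,tuple(int(k) for k in q[0]),tuple(int(k) for k in q[1]),col,1)
    cv2.imwrite(fn,im)
E
python3 - <<'E'
from h import *
from scipy.optimize import least_squares
np.set_printoptions(precision=3,suppress=True)
d=pickle.load(open("cams0.pkl","rb"));t=d["top"];s=d["scene"]
P=[(-80,59,50),(-80,-62,50)]
f=lambda p:np.r_[(w2px(t,bayw(p,P))-[(347,181),(338,219.5)]).ravel(),(w2px(s,bayw(p,P))-[(305.5,230.5),(305,199)]).ravel()]
r=least_squares(f,[600,-200,-1.79]);print("bay",r.x,r.fun)
overlay(t,r.x,BAY,320,410,160,240,8,"pics/o_t.png");overlay(s,r.x,BAY,235,335,185,255,7,"pics/o_s.png")
P2=[(70,38,18),(70,-38,18),(-70,-38,18),(-70,38,18),(-9,0,65),(-41,0,65)]
q=[(223,220),(249,226.5),(234,272.5),(208.5,265.5),(229,249),(224,260)]
g=lambda p:(w2px(t,bayw(p,P2))-q).ravel()
r2=least_squares(g,[481,205,-.25]);print("red",r2.x,r2.fun)
overlay(t,r2.x,TR,145,265,215,285,6,"pics/o_r.png")
overlay(s,r2.x,TR,360,460,130,200,7,"pics/o_rs.png")
E
```

```text
bay [ 604.895 -195.302   -1.783] [-0.358 -1.324 -0.929  0.533 -0.676  0.051 -0.872 -0.618]
red [480.393 200.846  -0.233] [ 1.502 -0.612  0.643 -0.364  1.633  0.938  1.512  0.985 -3.317 -0.641
 -1.751 -0.322]
```

View pics/o_t.png

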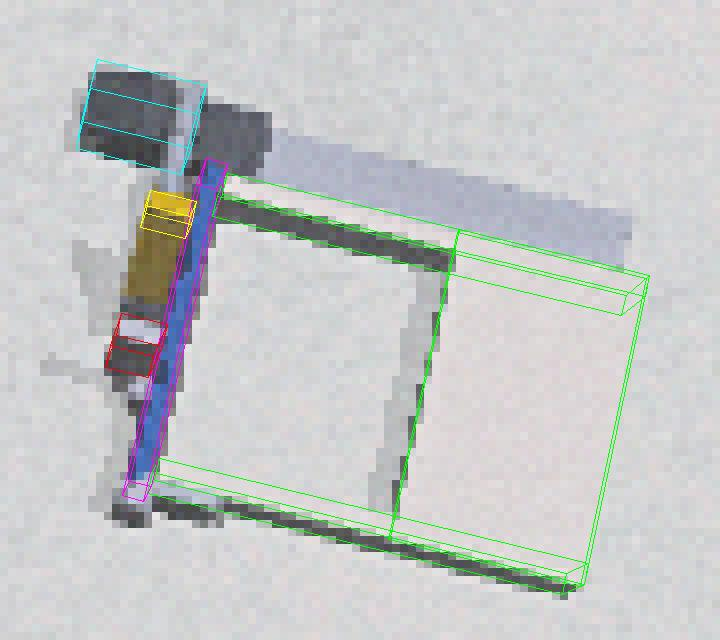

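View pics/o_s.png

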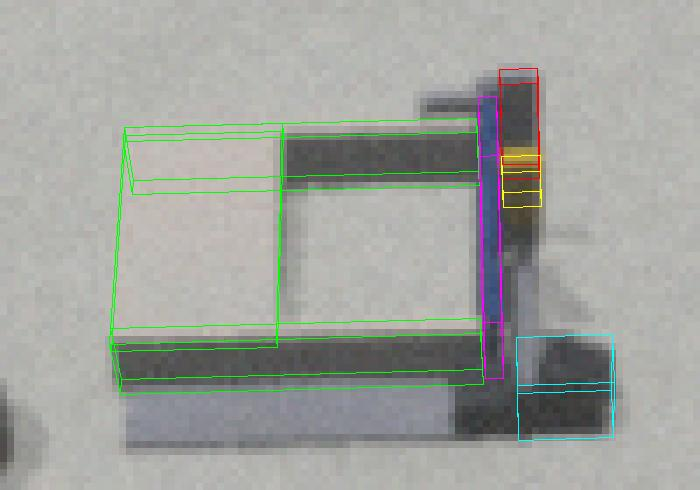

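View pics/o_r.png

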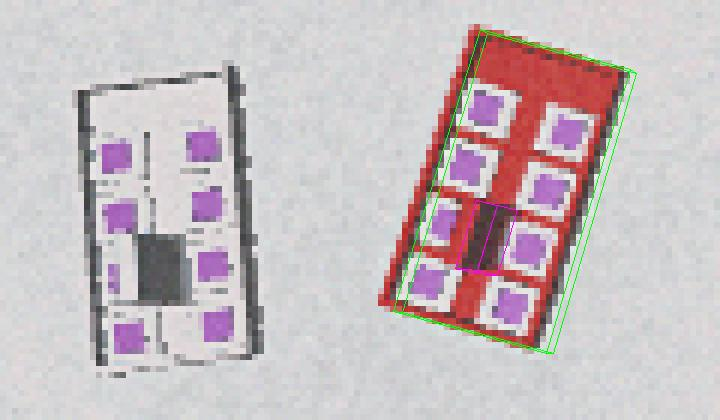

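View pics/o_rs.png

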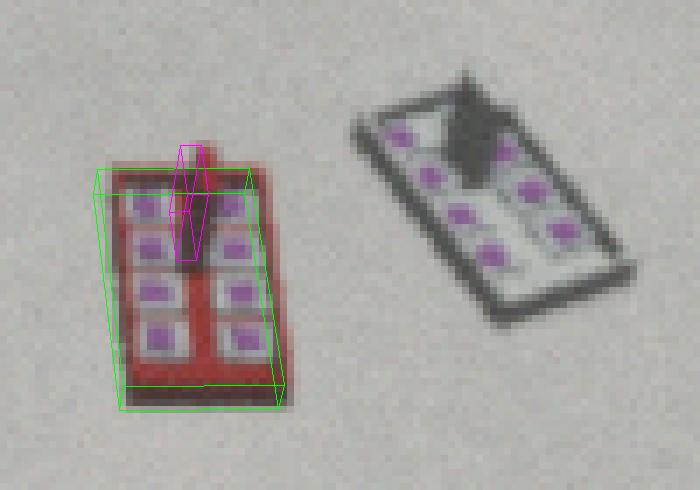

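```bash
python3 - <<'E'
from h import *
from scipy.optimize import least_squares
np.set_printoptions(precision=3,suppress=True)
d=pickle.load(open("cams0.pkl","rb"));t=d["top"];s=d["scene"]
P=[(-80,59,50),(-80,-62,50),(-94,-20,118)]
f=lambda p:np.r_[(w2px(t,bayw(p,P))+.5-[(347,181),(338,219.7),(337.5,201.2)]).ravel(),(w2px(s,bayw(p,P[:2]))+.5-[(305.5,230.8),(305,199)]).ravel()]
r=least_squares(f,[600,-200,-1.79]);print("bay",r.x,r.fun)
overlay(t,r.x,BAY,320,410,160,240,8,"pics/o_t.png");overlay(s,r.x,BAY,235,335,185,255,7,"pics/o_s.png")
P2=[(70,38,18),(70,-38,18),(-70,-38,18),(-70,38,18)]
q=[(223.3,220),(249,226.7),(234,272.5),(208.5,265.5)]
qs=[(377.5,187),(400.5,186.5),(397,153.5),(376,153.5)] # placeholder
g=lambda p:(w2px(t,bayw(p,P2))+.5-q).ravel()
r2=least_squares(g,[481,205,-.25]);print("red",r2.x,r2.fun)
overlay(t,r2.x,TR,145,265,215,285,6,"pics/o_r.png")
overlay(s,r2.x,TR,360,460,130,200,7,"pics/o_rs.png")
a=[cv2.imread(f"pics/{n}.png") for n in("o_r","o_rs")]
E
python3 -c "
import cv2,numpy as np
def cat(n,o):
    a=[cv2.resize(cv2.imread(f'pics/{k}.png'),(400,300)) for k in n];cv2.imwrite(o,np.vstack([np.hstack(a[:2]),np.hstack(a[2:])]))
cat(['o_t','o_s','o_r','o_rs'],'pics/all.png')"
```

```text
bay [ 604.898 -194.995   -1.783] [ 0.052 -0.841 -0.546  0.81   0.147  0.024 -0.087  0.244 -0.264 -0.124]
red [482.251 205.968  -0.249] [ 0.397 -0.893 -0.289 -0.458 -0.058  0.828 -0.044  0.473]
```

View pics/all.png

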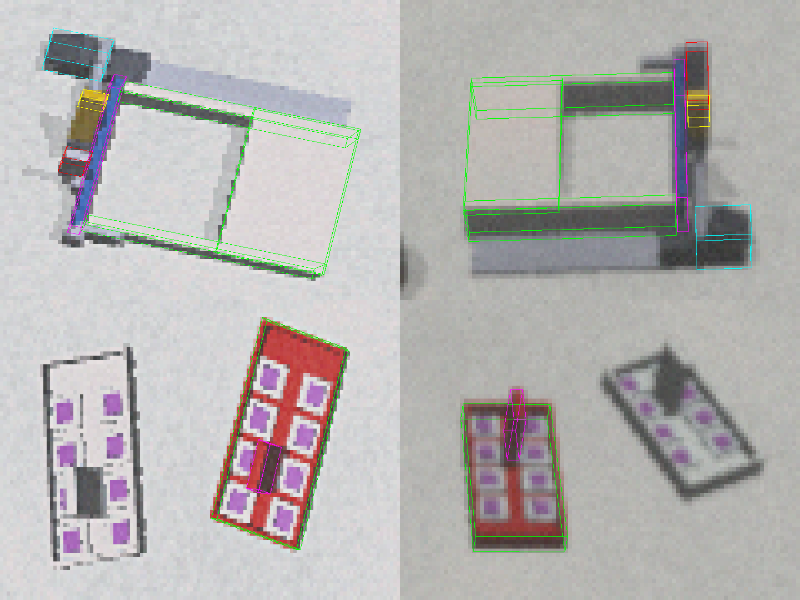

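```bash
cat >> h.py <<'E'
def q(a): return np.array([np.cos(a/2),np.sin(a/2),0,0])  # tool down, tool x at world angle a
BAYP=np.array([604.9,-195.0,-1.783]); RED=np.array([482.25,206,-.249])
def gate(g,P,bay=None):
    bay=BAYP if bay is None else bay
    h=bayw(bay,(-80,-66,0))[0]; return bayw([h[0],h[1],bay[2]+g],P)[0]
E
python3 - <<'E'
from h import *
from workcell import env
np.set_printoptions(precision=2,suppress=True)
for off in(0,np.pi):
  for g in(0,.4,.8,1.2,1.5,1.8):
    p=gate(g,(-14,58,80));a=BAYP[2]+g+off
    for z in(80,200):
      p[2]=z;print(off>0,g,z,p,np.hypot(*p[:2]),env.ik(p,q(a)))
p=bayw(RED,(-25,0,26))[0];print("tray",p)
for o in(0,np.pi):print(env.ik(p,q(RED[2]+o)))
for x in(-165,-100,-50,5):
  p=bayw(BAYP,(x-25,0,26))[0]
  for o in(0,np.pi):print(x,p,o,env.ik(p,q(BAYP[2]+o)))
E
```

```text
False 0 80 [ 616.88 -101.42   80.  ] 625.1593816011605 [-0.16  0.8   0.5   1.66 -0.49  0.81 -2.79]
False 0 200 [ 616.88 -101.42  200.  ] 625.1593816011605 [ 0.71  0.86 -1.15  1.52  0.8   1.29  2.39]
False 0.4 80 [611.6  -78.31  80.  ] 616.589459475246 [-0.13  0.76  0.38  1.69 -0.38  0.76 -2.52]
False 0.4 200 [611.6  -78.31 200.  ] 616.589459475246 [-0.11  0.61  0.33  1.58 -0.22  1.   -2.66]
False 0.8 80 [597.73 -59.08  80.  ] 600.644499215471 [-0.1   0.73  0.27  1.73 -0.27  0.71 -2.25]
False 0.8 200 [597.73 -59.08 200.  ] 600.644499215471 [-0.06  0.57  0.19  1.62 -0.13  0.96 -2.38]
False 1.2 80 [577.47 -46.77  80.  ] 579.3636384142408 [-0.06  0.7   0.16  1.79 -0.17  0.67 -1.95]
False 1.2 200 [577.47 -46.77 200.  ] 579.3636384142408 [ 0.01  0.54  0.06  1.68 -0.04  0.93 -2.08]
False 1.5 80 [559.98 -43.29  80.  ] 561.6532045384174 [-0.02  0.67  0.09  1.84 -0.09  0.63 -1.73]
False 1.5 200 [559.98 -43.29 200.  ] 561.6532045384174 [ 0.06  0.51 -0.03  1.73  0.02  0.91 -1.83]
False 1.8 80 [542.25 -45.14  80.  ] 544.1213275542335 [ 0.03  0.65  0.02  1.89 -0.02  0.6  -1.49]
False 1.8 200 [542.
[... 1323 characters left out ...]
.28  0.73 -0.31  2.02  0.47  0.46  0.39]
-165 [644.92  -9.26  26.  ] 0 [ 0.54  1.15 -1.15  1.6   1.12  1.18  2.05]
-165 [644.92  -9.26  26.  ] 3.141592653589793 [ 0.14  0.86 -0.28  1.61  0.33  0.72 -0.51]
-100 [631.23 -72.8   26.  ] 0 [-0.2   0.89  0.5   1.66 -0.58  0.75 -2.77]
-100 [631.23 -72.8   26.  ] 3.141592653589793 [ 0.25  0.85 -0.29  1.64  0.34  0.7  -0.43]
-50 [ 620.7  -121.68   26.  ] 0 [-0.12  0.88  0.49  1.67 -0.57  0.74 -2.7 ]
-50 [ 620.7  -121.68   26.  ] 3.141592653589793 [ 0.33  0.85 -0.29  1.65  0.35  0.69 -0.35]
5 [ 609.11 -175.45   26.  ] 0 [-0.03  0.88  0.49  1.66 -0.57  0.74 -2.62]
5 [ 609.11 -175.45   26.  ] 3.141592653589793 [ 0.41  0.85 -0.28  1.65  0.33  0.69 -0.25]
```

```bash
python3 - <<'E'
from h import *
from workcell import env
p=gate(0,(-14,58,190));env.move_ptp(p,q(BAYP[2]+np.pi))
c=env.read_camera("wrist");pickle.dump(c,open("w1.pkl","wb"))
s=env.read_state();print(s["t"],s["eef_pos"],p)
overlay(c,BAYP,[],0,640,0,400,1.25,"pics/w1.png")
overlay(c,BAYP,BAY,0,640,0,400,1.25,"pics/w1o.png")
E
```

```text
2.5917 [ 616.6876746  -103.19589722  189.95810523] [ 616.87722403 -101.42358147  190.        ]
```

View pics/w1.png

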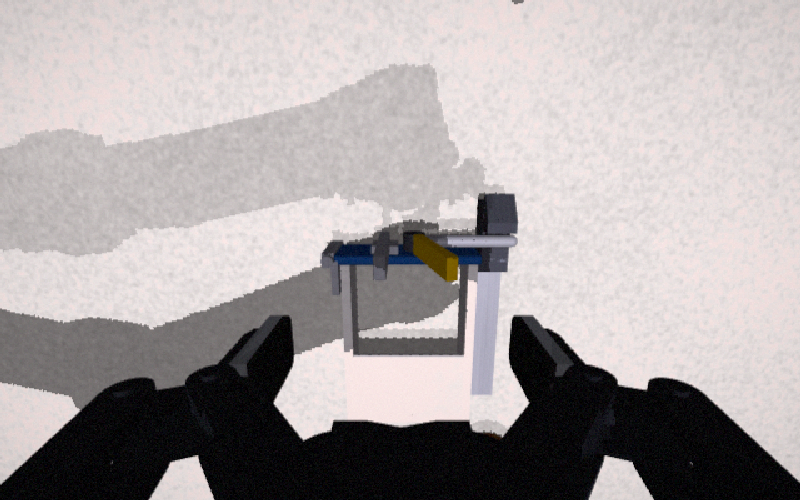

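View pics/w1o.png

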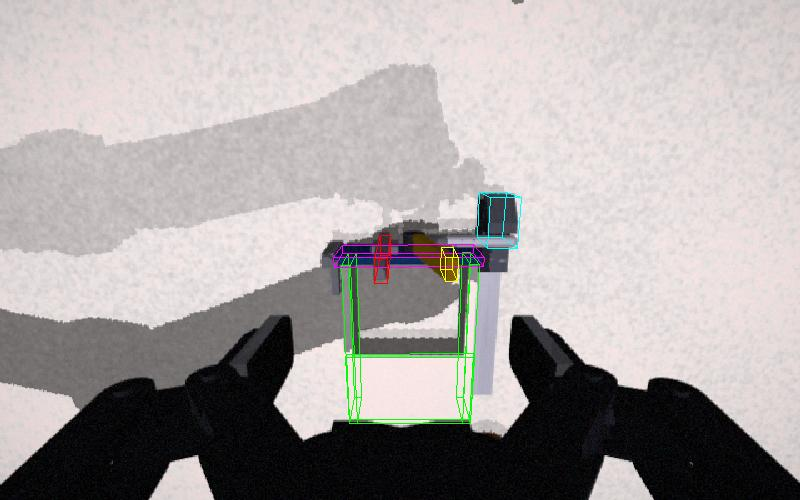

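```bash
python3 - <<'E'
from h import *
c=pickle.load(open("w1.pkl","rb"))
crop(c,255,425,150,260,4.7,"pics/w1c.png",1.3)
crop(c,255,425,240,345,4.7,"pics/w1d.png",1.0)
E
```

```text
(no output)
```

View pics/w1c.png

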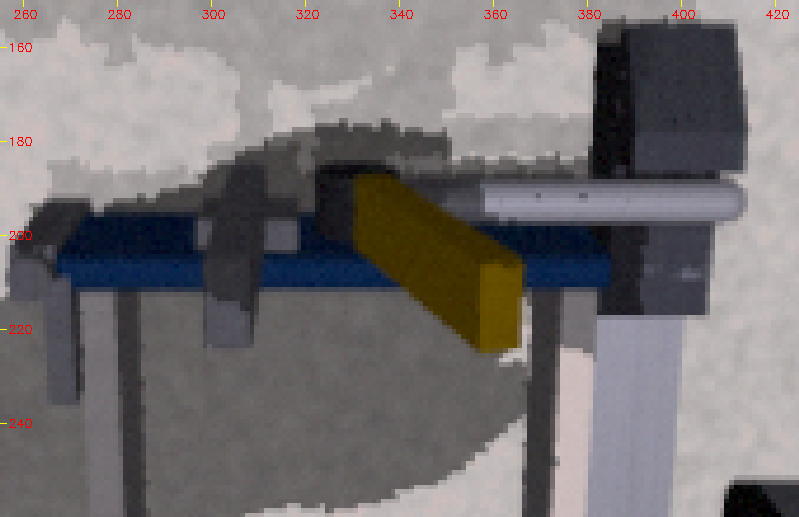

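View pics/w1d.png

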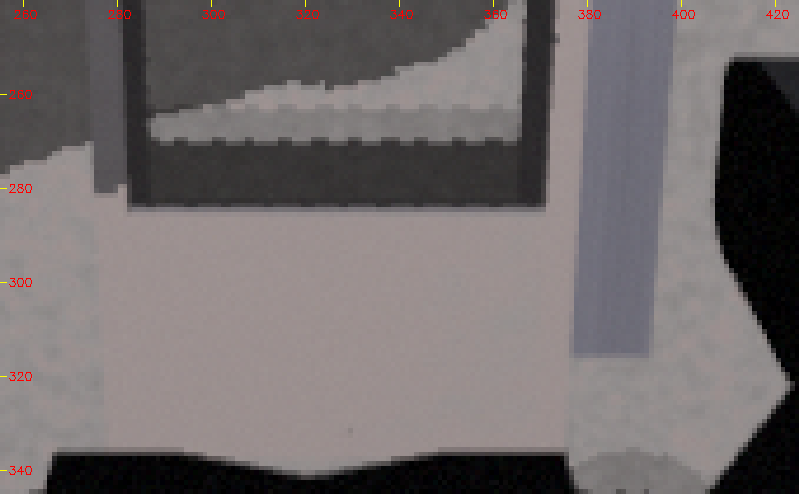

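```bash
python3 - <<'E'
from h import *
from scipy.optimize import least_squares
np.set_printoptions(precision=2,suppress=True)
c=pickle.load(open("w1.pkl","rb"))
P=[(-86,-24,118),(-86,-16,118),(12,-50,40),(12,50,40),(-76,0,50),(-131,87,0),(-75,50,40)]
uv=np.array([(298.5,223.5),(308.7,223.5),(282.5,284.5),(374,284.5),(0,204),(0,0),(0,0)])
m=np.array([(1,1),(1,1),(1,1),(1,1),(0,1),(0,0),(0,0)])
for sel in (range(7),[0,1,4],[2,3]):
  sel=list(sel)
  f=lambda p:((w2px(c,bayw(p,P))+.5-uv)*m)[sel].ravel()
  r=least_squares(f,BAYP,x_scale=[1,1,.01]);print(r.x,f(r.x))
print(f(BAYP))
p=least_squares(lambda p:((w2px(c,bayw(p,P))+.5-uv)*m).ravel(),BAYP).x
overlay(c,p,BAY,255,425,150,345,3,"pics/w1o.png",1.3)
E
```

```text
[ 605.74 -191.17   -1.77] [-0.09 -1.21  0.03 -1.37  1.3  -1.04 -1.21 -2.3   0.    6.02  0.    0.
  0.    0.  ]
[ 631.54 -187.27   -1.47] [ 0.23  1.25 -0.23 -1.79  0.    0.7 ]
[ 605.49 -193.19   -1.79] [ 1.33 -0.05 -1.33 -0.07]
[ 1.25  1.55 -1.54  1.34]
```

View pics/w1o.png

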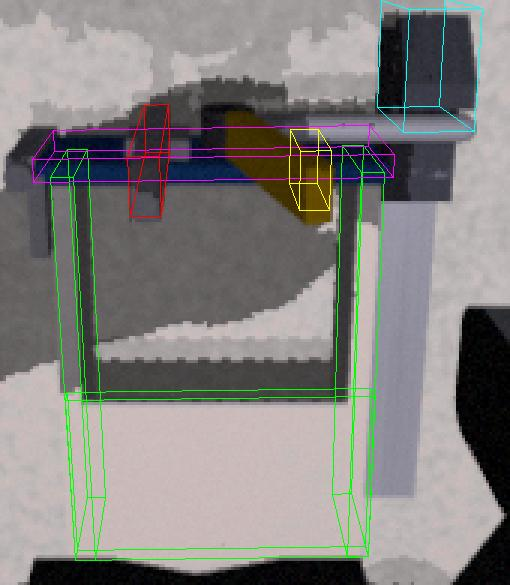

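```bash
python3 - <<'E'
from h import *
from scipy.optimize import least_squares
np.set_printoptions(precision=3,suppress=True)
c=pickle.load(open("w1.pkl","rb"));d=pickle.load(open("cams0.pkl","rb"));t=d["top"];s=d["scene"]
P=[(-86,-24,118),(-86,-16,118),(12,-50,40),(12,50,40),(-76,-60,50),(-76,59,50)]
uv=np.array([(298.5,223.5),(308.7,223.5),(282.5,284.5),(374,284.5),(0,211),(384.7,211)])
m=np.array([(1,1),(1,1),(1,1),(1,1),(0,1),(1,1)])
f=lambda p:((w2px(c,bayw(p,P))+.5-uv)*m).ravel()
r=least_squares(f,BAYP,x_scale=[1,1,.01]);print(r.x,r.fun)
P3=[(-80,59,50),(-80,-62,50),(-94,-20,118)]
g=lambda p:np.r_[(w2px(t,bayw(p,P3))+.5-[(347,181),(338,219.7),(337.5,201.2)]).ravel(),(w2px(s,bayw(p,P3[:2]))+.5-[(305.5,230.8),(305,199)]).ravel()]
r2=least_squares(lambda p:np.r_[f(p)/1.2,g(p)*2.5],BAYP,x_scale=[1,1,.01]);print(r2.x,f(r2.x),g(r2.x))
overlay(c,r.x,BAY,255,425,150,345,3,"pics/w1o.png",1.3)
E
```

```text
[ 604.828 -192.339   -1.777] [-0.093  0.204  0.006  0.116  0.683 -0.261 -1.926 -0.952  0.     0.801
  1.231 -0.225]
[ 604.696 -193.582   -1.782] [ 0.72   1.555  0.807  1.521  0.774  0.506 -1.924  0.253  0.     1.663
  1.689  1.261] [-0.459 -0.769 -1.031  0.893 -0.379  0.112  0.377  0.074  0.143 -0.276]
```

View pics/w1o.png

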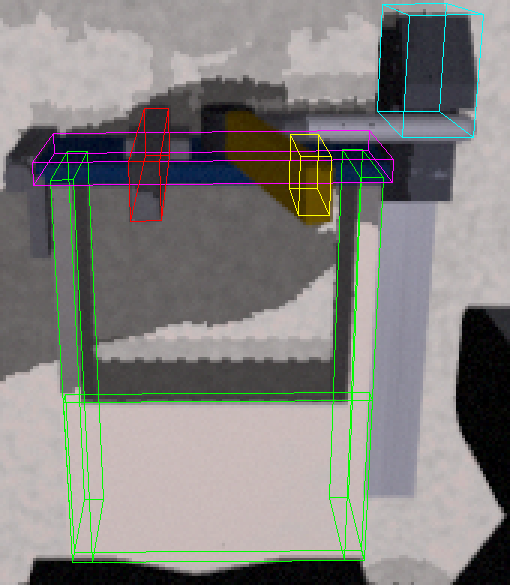

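```bash
cat >> h.py <<'E'
BAYP=np.array([604.8,-193.2,-1.781])
def st(env,msg=""):
    s=env.read_state();print(msg,"t%.2f"%s["t"],np.round(s["eef_pos"],1),"F",np.round(s["ft_force"],1),"op%.3f"%s["opening"]);return s
E
python3 - <<'E'
from h import *
from workcell import env
a=q(BAYP[2]+np.pi)
env.move_straight(gate(0,(-14,59,150)),a);st(env)
env.move_straight(gate(0,(-14,59,82)),max_speed=100);st(env,"down")
env.hold(.2);st(env)
env.command_gripper(0.3,20);st(env,"closed")
for n in("wrist","scene"):
    c=env.read_camera(n);pickle.dump(c,open(f"{n}2.pkl","wb"))
    if n=="wrist":overlay(c,BAYP,[],0,640,0,400,1.25,"pics/w2.png")
    else: crop(c,235,335,165,255,7,"pics/s2.png")
E
```

```text
t3.01 [ 617.4 -100.2  149.8] F [ 0.  -0.1  1.5] op1.003
down t3.84 [618.2 -99.7  82.7] F [-0.2  0.2 -0.2] op0.996
 t4.04 [618.1 -99.8  82.8] F [ 0.3  0.9 -0.9] op1.000
closed t4.58 [615.7 -99.4  82.3] F [-4.2  1.6  5.4] op0.371
```

View pics/w2.png

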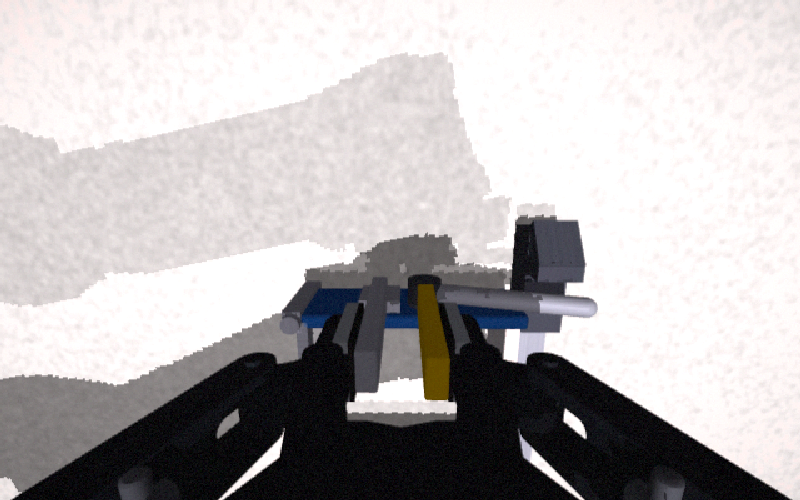

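View pics/s2.png

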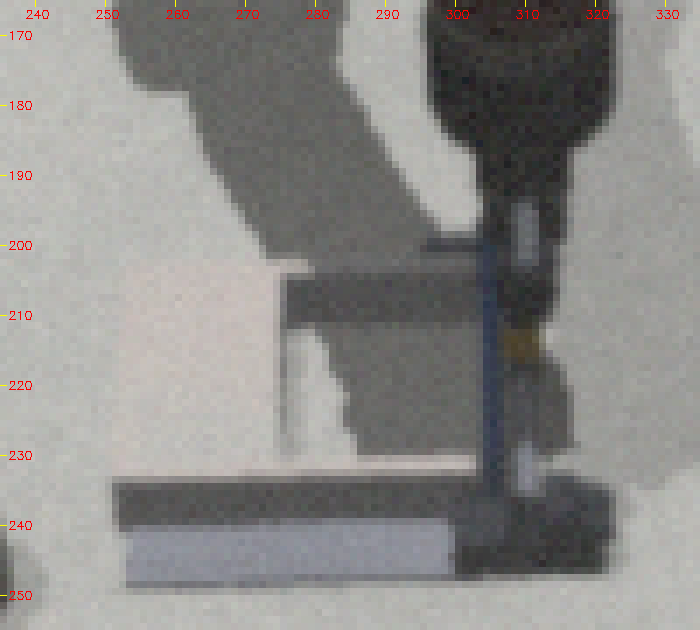

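The jaws stopped at 0.37, which is 32 mm, so the lever is at its stop. The wrist view shows the bar (450–590, 300) raised. Now I'll swing the gate.

```bash
cat >> h.py <<'E'
def arc(env,g0,g1,n,loc,sp=90,flim=35):
    for g in np.linspace(g0,g1,n+1)[1:]:
        env.move_straight(gate(g,loc),q(BAYP[2]+np.pi+g),max_speed=sp)
        s=env.read_state();F=s["ft_force"]
        print("g%.2f"%g,np.round(s["eef_pos"]-gate(g,loc),1),np.round(F,1),"op%.3f"%s["opening"],"t%.2f"%s["t"])
        if np.linalg.norm(F)>flim: print("FORCE");return False
    return True
E
python3 - <<'E'
from h import *
from workcell import env
s=st(env);h=bayw(BAYP,(-80,-66,0))[0];dlt=s["eef_pos"]-h;a=BAYP[2]
print("local",np.cos(a)*dlt[0]+np.sin(a)*dlt[1],-np.sin(a)*dlt[0]+np.cos(a)*dlt[1])
arc(env,0,.45,3,(-14,58,82))
E
```

```text
t4.67 [615.7 -99.4  82.3] F [-5.7  1.2  5.8] op0.368
local -14.025939523720764 57.09158898669961
g0.15 [-1.  -0.   0.3] [-5.1  0.   6.5] op0.368 t4.97
g0.30 [-1.2 -0.1  0.3] [-4.8  0.6  6.2] op0.369 t5.28
g0.45 [-1.3 -0.3  0.3] [-6.   0.1  7.1] op0.365 t5.58
```

```bash
python3 - <<'E'
from h import *
from workcell import env
arc(env,.45,1.83,7,(-14,57,82))
c=env.read_camera("top");pickle.dump(c,open("t3.pkl","wb"));crop(c,310,410,160,240,7,"pics/t3.png")
E
```

```text
g0.65 [-0.5 -0.   0.3] [-4.   1.3  5.2] op0.367 t5.92
g0.84 [-0.7 -0.   0.3] [-4.6  1.2  6. ] op0.361 t6.28
g1.04 [-0.8 -0.1  0.3] [-3.5  0.5  7. ] op0.366 t6.62
g1.24 [-1.  -0.1  0.2] [-5.4 -0.7  7.6] op0.366 t6.97
g1.44 [-1.1 -0.1  0.2] [-5.1  0.3  7.1] op0.366 t7.33
g1.63 [-1.1 -0.2  0.2] [-5.5  0.7  7. ] op0.365 t7.67
g1.83 [-1.3 -0.2  0.2] [-5.6  0.1  7.4] op0.366 t8.03
```

View pics/t3.png

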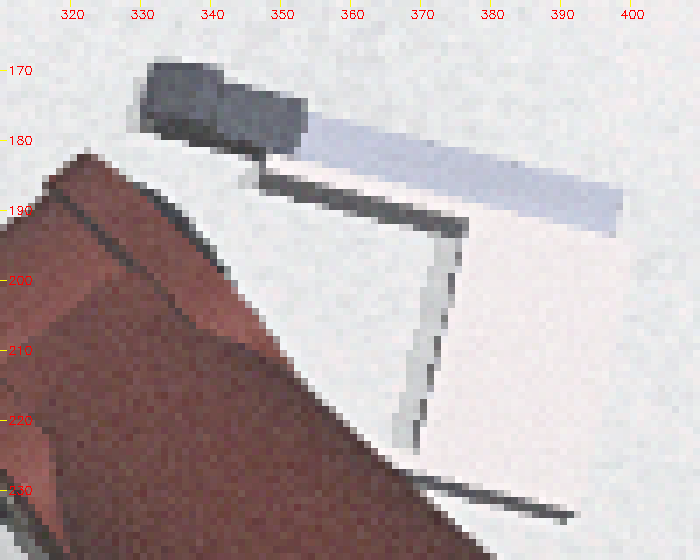

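```bash
python3 - <<'E'
from h import *
from workcell import env
env.command_gripper(1.0);s=st(env)
p=s["eef_pos"].copy();p[2]=190;env.move_straight(p);st(env)
p=bayw(RED,(-25,0,170))[0];env.move_ptp(p,q(RED[2]+np.pi));st(env)
for n in("wrist","top"):
    c=env.read_camera(n);pickle.dump(c,open(f"{n}4.pkl","wb"))
    if n=="wrist":
        overlay(c,RED,TR,0,640,0,400,1.25,"pics/w4.png")
    else: crop(c,310,410,160,240,7,"pics/t4.png")
E
```

```text
t8.65 [540.3 -45.   81.9] F [ 0.3 -0.9  0. ] op1.001
 t9.52 [539.6 -45.4 189.2] F [-0.3  0.6  0. ] op0.999
 t10.57 [458.7 210.7 169.4] F [-0.8  0.3 -0.2] op1.000
```

View pics/w4.png

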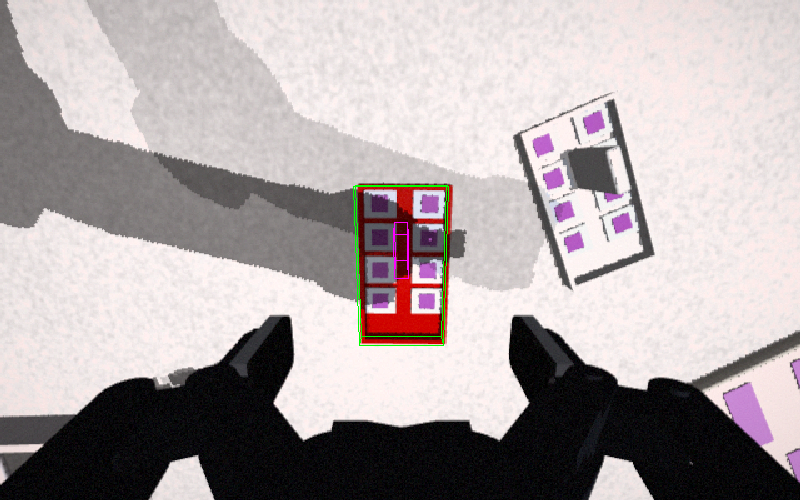

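View pics/t4.png

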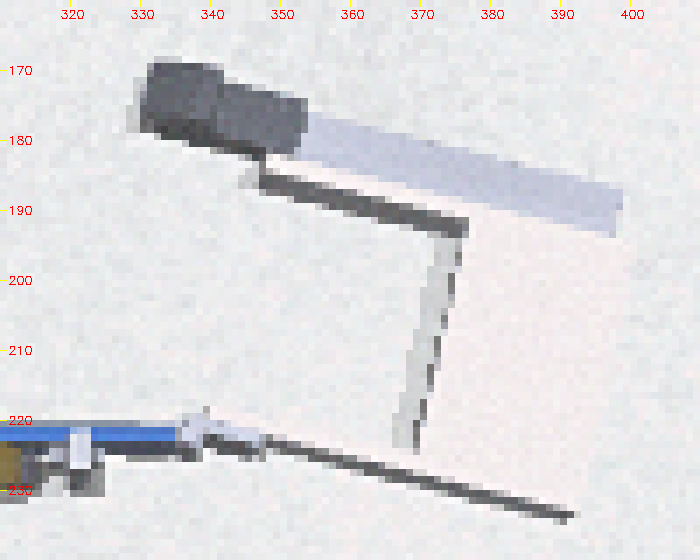

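```bash
python3 - <<'E'
from h import *
from workcell import env
d=pickle.load(open("cams0.pkl","rb"))
print("thermo",px2w(d["top"],(248,168),0),px2w(d["top"],(283,160),0),px2w(d["top"],(265,165),0))
p=bayw(RED,(-24,0,27))[0]
env.move_straight(p,max_speed=120);st(env)
env.command_gripper(0.0,45);st(env)
p[2]=45;env.move_straight(p,max_speed=80);env.hold(.1);st(env)
for n in("wrist",):
    c=env.read_camera(n);pickle.dump(c,open(f"{n}5.pkl","wb"));overlay(c,RED,[],0,640,0,400,1.25,"pics/w5.png")
E
```

```text
thermo [717.43388539 165.0661367    0.        ] [745.76913569  60.59195033   0.        ] [728.4021114  114.32221448   0.        ]
 t12.01 [459.4 212.2  27.6] F [ 1.  -0.4  0.7] op0.999
 t12.68 [459.1 212.2  27.2] F [ 0.1 -1.3  2. ] op0.112
 t13.16 [458.8 211.5  44.8] F [-0.6 -0.2 -2.8] op0.109
```

View pics/w5.png

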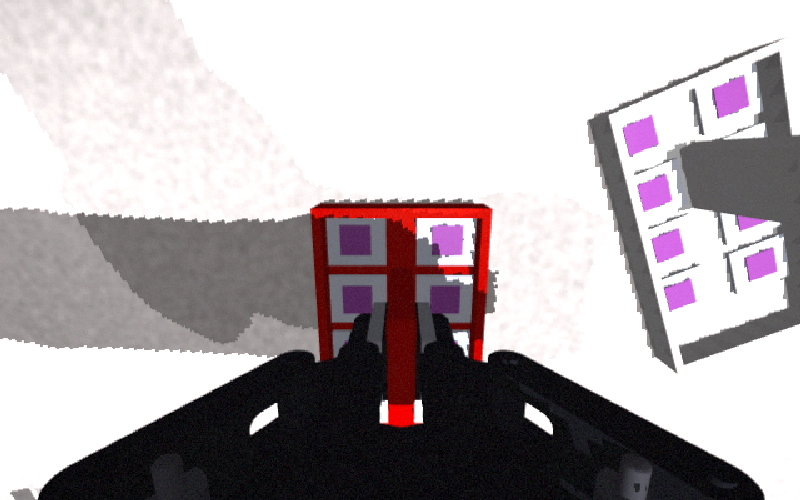

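```bash
python3 - <<'E'
from h import *
from workcell import env
p=env.read_state()["eef_pos"].copy();p[2]=90;env.move_straight(p)
a=q(BAYP[2]+np.pi)
env.move_ptp([595,120,90],a);st(env)
env.move_straight(bayw(BAYP,(-192,0,90))[0],a);st(env)
env.move_straight(bayw(BAYP,(-192,0,32))[0],max_speed=100);env.hold(.2);st(env)
for n in("wrist","top"):
    c=env.read_camera(n);pickle.dump(c,open(f"{n}6.pkl","wb"))
    overlay(c,BAYP,BAY[:1],0,640,0,400,1.25,f"pics/{n}6.png")
E
```

```text
t14.52 [593.2 121.   88.8] F [-0.4  0.4 -1.8] op0.112
 t15.57 [644.3  -3.3  90. ] F [ 0.2 -0.  -2.8] op0.111
 t16.50 [645.5  -5.4  32.9] F [ 0.2 -0.2 -2.4] op0.109
```

View pics/wrist6.png

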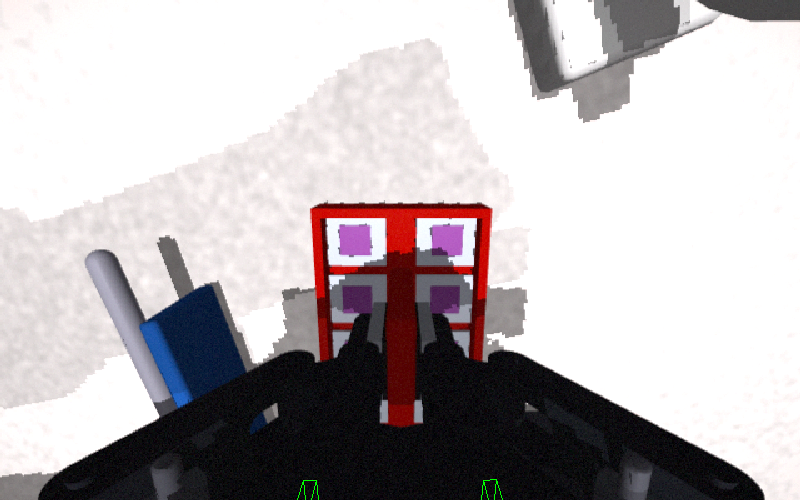

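View pics/top6.png

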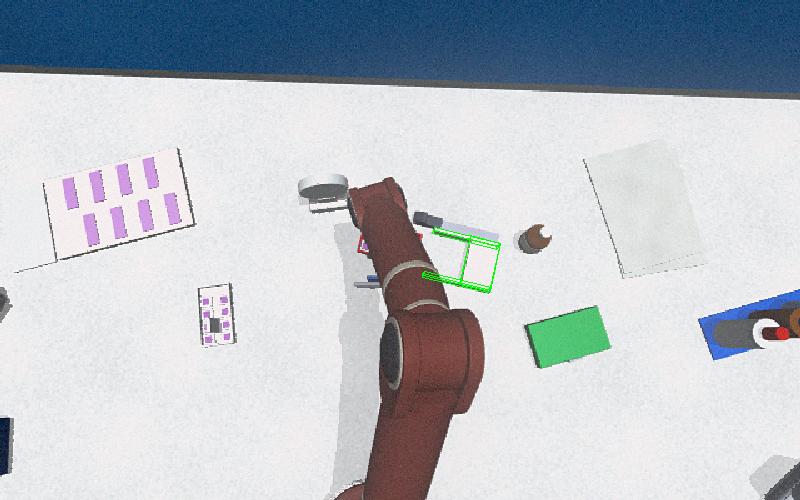

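```bash
python3 - <<'E'
from h import *
from workcell import env
ax=np.array([np.cos(BAYP[2]),np.sin(BAYP[2])])
env.move_straight(bayw(BAYP,(-190,0,28.5))[0],max_speed=50);st(env)
for x in(-150,-110,-80,-55,-35):
    env.move_straight(bayw(BAYP,(x,0,28.5))[0],max_speed=90)
    s=st(env,x)
    if np.linalg.norm(s["ft_force"])>12: print("stop");break
else:
  for x in np.arange(-31,-10,3):
    env.move_straight(bayw(BAYP,(x,0,28.2))[0],max_speed=25)
    s=st(env,x);f=s["ft_force"][:2]@ax;print("axial",f)
    if f<-8: break
for n in("wrist","top"):
    c=env.read_camera(n);pickle.dump(c,open(f"{n}7.pkl","wb"))
    overlay(c,BAYP,[],0,640,0,400,1.25,f"pics/{n}7.png")
E
```

```text
t16.85 [644.1  -7.9  28.1] F [-0.5 -1.1 -2.7] op0.107
-150 t17.44 [636.1 -46.9  28.6] F [ 1.1  1.1 -2.1] op0.110
-110 t18.03 [627.7 -85.9  28.5] F [-0.1 -0.7 -2.2] op0.110
-80 t18.52 [ 621.3 -116.    28.4] F [ 0.   0.8 -2.3] op0.117
-55 t18.94 [ 616.  -140.8   28.4] F [ 0.   0.8 -2.3] op0.113
-35 t19.32 [ 611.7 -160.5   28.3] F [ 0.3  0.2 -3.1] op0.113
-31 t19.62 [ 611.2 -162.8   28.2] F [-0.6  0.3 -2.4] op0.113
axial -0.14400411980390146
-28 t19.89 [ 610.6 -166.2   28.2] F [-0.3 -0.4 -1.7] op0.116
axial 0.47526571668186435
-25 t20.16 [ 609.9 -169.2   28.2] F [-0.1  0.3 -2.8] op0.112
axial -0.29874845478794665
-22 t20.43 [ 609.3 -172.1   28.2] F [-0.8  0.6 -1.2] op0.113
axial -0.4251679857386978
-19 t20.69 [ 608.7 -175.1   28.2] F [ 0.1 -0.7 -2.9] op0.112
axial 0.6539559447561152
-16 t20.96 [ 608.2 -177.7   28.3] F [-0.1 -1.  -1.7] op0.106
axial 1.0273129937032612
-13 t21.23 [ 608.2 -177.9   28.5] F [ 0.2  6.2 -0.7] op0.112
axial -6.060474202608125
```

View pics/wrist7.png

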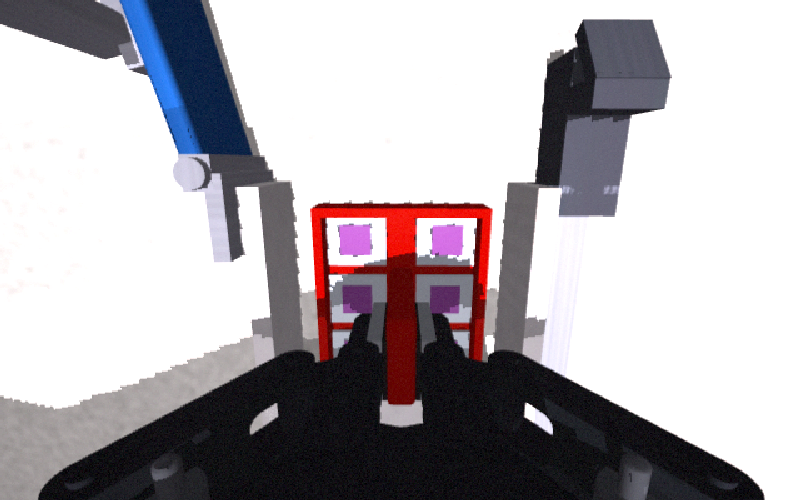

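```bash
python3 - <<'E'
from h import *
from workcell import env
env.move_straight(bayw(BAYP,(-11,0,27))[0],max_speed=25);env.hold(.2);st(env)
env.command_gripper(0.4);st(env,"open")
p=env.read_state()["eef_pos"].copy();p[2]=190;env.move_straight(p);st(env)
env.move_ptp([575,40,230],q(BAYP[2]+np.pi+1.0));st(env)
c=env.read_camera("top");pickle.dump(c,open("t8.pkl","wb"));crop(c,290,410,160,240,6.5,"pics/t8.png",1.2)
c=env.read_camera("scene");pickle.dump(c,open("s8.pkl","wb"));crop(c,235,345,165,255,7,"pics/s8.png",1.2)
E
```

```text
t21.77 [ 608.6 -178.    27.8] F [0.9 8.2 0.1] op0.111
open t22.13 [ 606.8 -184.1   27. ] F [-0.5 -0.2 -0.3] op0.401
 t23.37 [ 606.  -184.1  188.9] F [-0.3  0.5  0.2] op0.402
 t24.28 [575.3  37.6 229.1] F [-0.3 -0.8 -0. ] op0.400
```

View pics/t8.png

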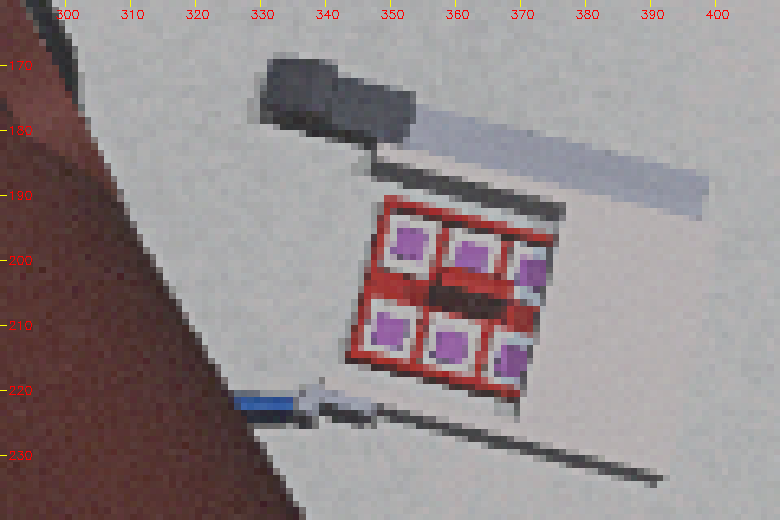

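View pics/s8.png

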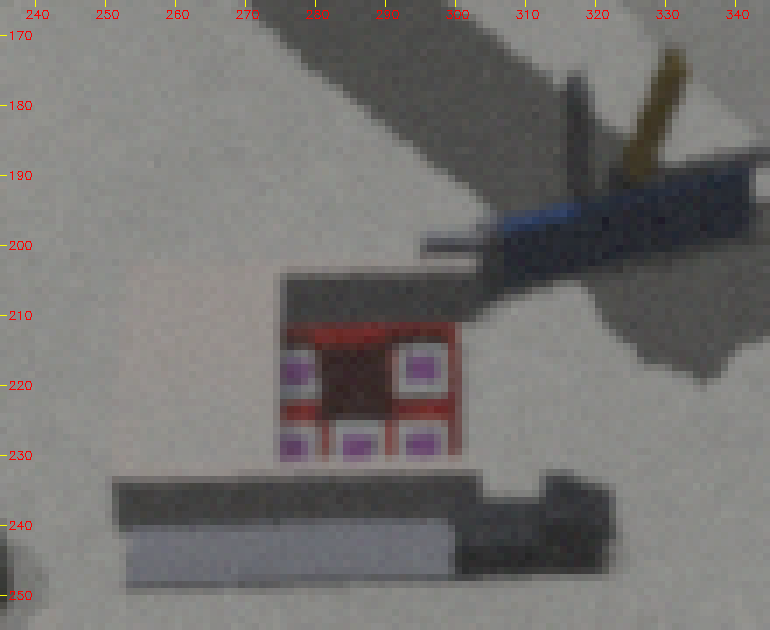

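```bash
python3 - <<'E'
from h import *
np.set_printoptions(precision=1,suppress=True)
t=pickle.load(open("t8.pkl","rb"));s=pickle.load(open("s8.pkl","rb"))
def inv(w):
    d=w[:2]-BAYP[:2];c,n=np.cos(BAYP[2]),np.sin(BAYP[2]);return np.array([c*d[0]+n*d[1],-n*d[0]+c*d[1]])
for uv in((349,190.5),(343,215.5)):print("rim",inv(px2w(t,np.array(uv)-.5,18)))
print("scene rim",inv(px2w(s,(299.9,211),18)),inv(px2w(s,(300,230),18)))
print("wall front (-75?)",inv(px2w(t,(346.5,186.5),40)), inv(px2w(s,(303,232.5),40)),"roof",inv(px2w(t,(376,192.5),40)),inv(px2w(s,(275,204),40)))
print("rear",inv(px2w(s,(251,234),40)),inv(px2w(s,(253,204),40)))
print("gate",px2w(t,np.array((327,221.5))-.5,50),px2w(t,np.array((335,221.5))-.5,50))
E
```

```text
rim [-64.3  38.1]
rim [-64.8 -38.9]
scene rim [-63.6 -36.3] [-63.   35.7]
wall front (-75?) [-73.3  42.2] [-72.2  59.8] roof [14.1 45.3] [ 13.5 -50. ]
rear [82.7 59.7] [ 82.3 -52.4]
gate [557.5 -74.   50. ] [558.1 -96.8  50. ]
```

```bash
python3 - <<'E'
from h import *
from workcell import env
g=1.8;a=q(BAYP[2]+np.pi+g)
env.command_gripper(1.0,20)
env.move_ptp(gate(g,(-14,60,190)),a);env.hold(.1);st(env)
c=env.read_camera("wrist");pickle.dump(c,open("w9.pkl","wb"));
GT=[((255,0,255),boxlines(-4,4,4,125,6,50)),((0,0,255),boxlines(-22,-6,42,50,50,118)),((0,255,255),boxlines(-22,-6,86,94,95,115))]
h=bayw(BAYP,(-80,-66,0))[0]
overlay(c,[h[0],h[1],BAYP[2]+g],GT,0,640,0,400,1.25,"pics/w9.png",1)
E
```

```text
t25.80 [542.5 -40.1 190.7] F [-0.7  0.6  0.1] op0.997
```

View pics/w9.png

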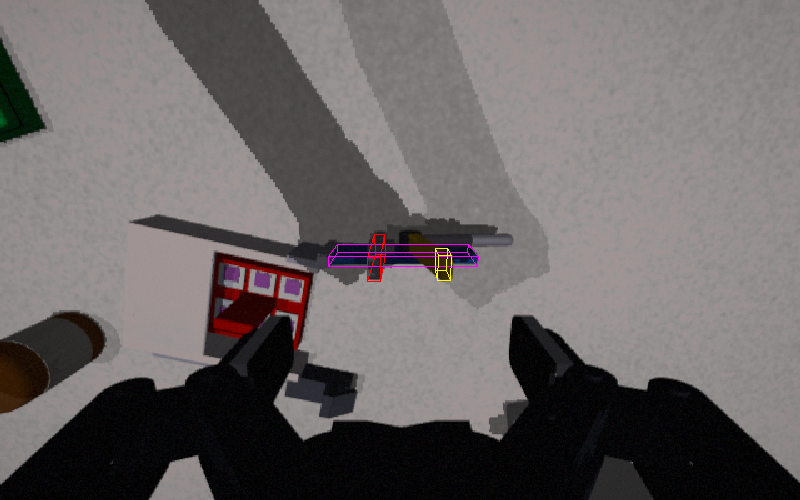

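```bash
python3 - <<'E'
from h import *
from workcell import env
env.move_straight(gate(1.8,(-14,60,82)),max_speed=120);st(env)
env.command_gripper(0.3,20);st(env,"closed")
if abs(env.read_state()["opening"]-.37)<.03:
    arc(env,1.8,.2,8,(-14,57,82))
E
```

```text
t26.90 [542.4 -41.2  82.7] F [ 0.7  0.8 -0.3] op0.999
closed t27.43 [543.  -44.7  83. ] F [-0.1 -4.8  7.5] op0.366
g1.60 [ 0.9 -0.8  1.1] [-0.9 -1.7  6. ] op0.369 t27.78
g1.40 [ 0.6 -1.   1. ] [-1.3 -3.5  6.3] op0.369 t28.13
g1.20 [ 0.6 -1.4  1. ] [-0.2 -2.9  6.3] op0.367 t28.48
g1.00 [ 0.5 -1.7  1. ] [-1.1 -3.4  6.4] op0.368 t28.83
g0.80 [ 0.3 -1.9  1. ] [-0.6 -4.4  5.7] op0.367 t29.18
g0.60 [ 0.1 -2.   1. ] [-0.5 -3.7  6.1] op0.367 t29.53
g0.40 [-0.1 -2.1  1. ] [-0.8 -2.6  7.8] op0.366 t29.88
g0.20 [-0.3 -2.1  1. ] [-1.4 -3.   7.1] op0.366 t30.23
```

```bash
python3 - <<'E'
from h import *
from workcell import env
ax=np.array([np.cos(BAYP[2]),np.sin(BAYP[2])])
for g in(.1,.04,0,-.02,-.04,-.06,-.08,-.1):
    p=gate(g,(-14,57,82)); env.move_straight(p,q(BAYP[2]+np.pi+max(g,0)),max_speed=30)
    s=env.read_state();F=s["ft_force"];d=s["eef_pos"]-bayw(BAYP,(-80,-66,0))[0]
    print("%.2f"%g,np.round(F,1),"axial %.1f"%(F[:2]@ax),"bayx %.1f"%(d[:2]@ax),"op%.3f"%s["opening"])
    if F[:2]@ax<-10: break
for n in("wrist",):
    c=env.read_camera(n);pickle.dump(c,open(f"{n}10.pkl","wb"));overlay(c,BAYP,[],0,640,0,400,1.25,"pics/w10.png",1)
E
```

```text
0.10 [-2.4 -2.5  6.4] axial 3.0 bayx -17.4 op0.369
0.04 [-2.3 -2.7  6.4] axial 3.1 bayx -14.0 op0.365
0.00 [-1.7 -3.2  7.3] axial 3.5 bayx -11.7 op0.365
-0.02 [-2.3 -1.6  6.6] axial 2.1 bayx -11.7 op0.366
-0.04 [-2.3  0.4  6.3] axial 0.0 bayx -11.7 op0.365
-0.06 [-2.6  1.7  7.1] axial -1.1 bayx -11.7 op0.361
-0.08 [-3.2  2.2  7.1] axial -1.5 bayx -11.6 op0.367
-0.10 [-2.3  4.2  6.9] axial -3.6 bayx -11.5 op0.368
```

View pics/w10.png

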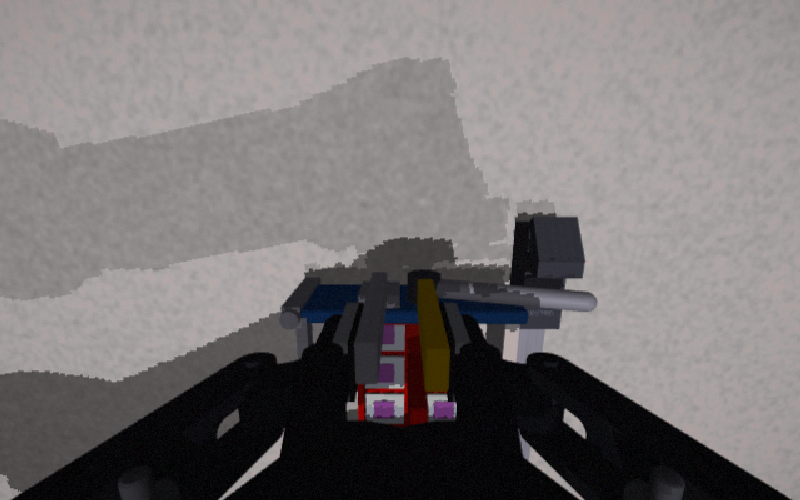

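```bash
python3 - <<'E'
from h import *
from workcell import env
env.move_straight(gate(-.03,(-14,58,82)),max_speed=30);st(env)
env.command_gripper(1.0);env.hold(.2);s=st(env,"open")
p=s["eef_pos"].copy();p[2]=185;env.move_straight(p,max_speed=120);st(env)
c=env.read_camera("wrist");pickle.dump(c,open("w11.pkl","wb"));crop(c,255,425,150,260,4.7,"pics/w11.png",1.3)
c=env.read_camera("scene");crop(c,235,335,165,255,7,"pics/s11.png",1.3)
E
```

```text
t32.67 [ 615.1 -101.6   83. ] F [-4.4 -0.7  8.5] op0.368
open t33.45 [ 616.6 -101.3   82. ] F [-0.2  0.5  0.1] op1.000
 t34.46 [ 615.9 -101.4  184.1] F [0.1 0.2 0.1] op1.000
```

View pics/w11.png

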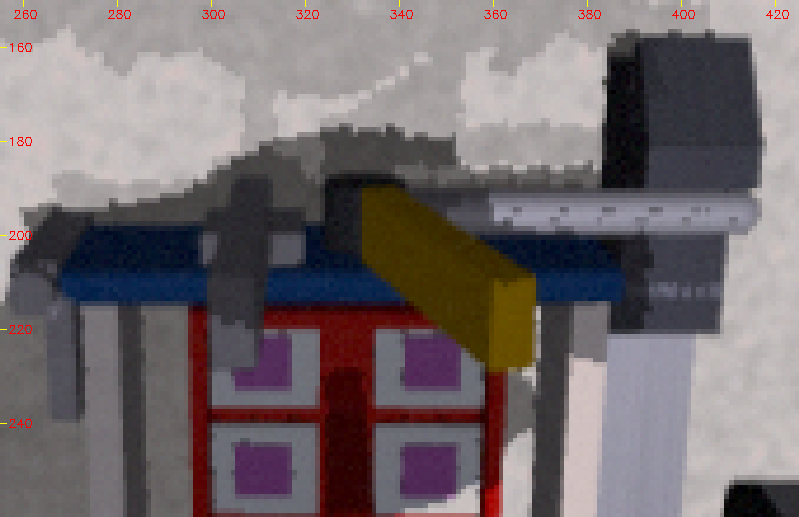

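View pics/s11.png

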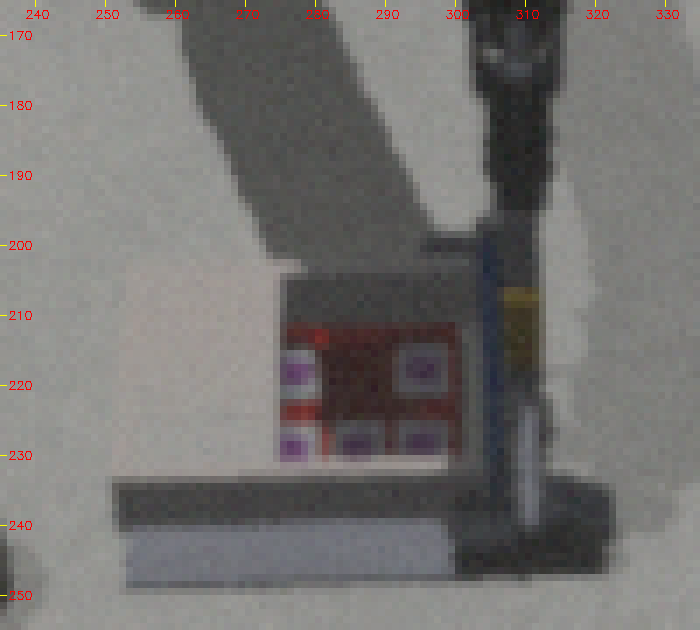

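```bash
python3 - <<'E'
from h import *
from workcell import env
env.move_straight(np.r_[env.read_state()["eef_pos"][:2],260])
env.goto_joints([1.246,0.615,-0.013,1.423,0.008,1.103,-0.04]);st(env)
c=env.read_camera("top")
d=pickle.load(open("cams0.pkl","rb"))["top"]
overlay(c,BAYP,[],0,640,0,400,1.25,"pics/t12.png",1.3)
crop(c,320,410,160,240,8,"pics/t12c.png")
D=cv2.absdiff(c["color"],d["color"]).max(2);D=cv2.threshold(cv2.medianBlur(D,3),25,255,0)[1]
n,l,s,_=cv2.connectedComponentsWithStats(D);print([list(x) for x in s[1:] if x[4]>6])
E
```

```text
t37.60 [ 193.4 -620.8  231.4] F [ 0.4  0.1 -0.3] op0.997
[[np.int32(343), np.int32(190), np.int32(32), np.int32(32), np.int32(551)], [np.int32(351), np.int32(195), np.int32(4), np.int32(5), np.int32(18)], [np.int32(208), np.int32(219), np.int32(41), np.int32(54), np.int32(1097)], [np.int32(597), np.int32(371), np.int32(6), np.int32(3), np.int32(11)], [np.int32(605), np.int32(370), np.int32(15), np.int32(5), np.int32(28)], [np.int32(621), np.int32(373), np.int32(5), np.int32(3), np.int32(7)], [np.int32(589), np.int32(377), np.int32(4), np.int32(5), np.int32(7)], [np.int32(552), np.int32(381), np.int32(6), np.int32(3), np.int32(11)], [np.int32(565), np.int32(390), np.int32(6), np.int32(5), np.int32(18)], [np.int32(575), np.int32(390), np.int32(4), np.int32(3), np.int32(7)], [np.int32(578), np.int32(393), np.int32(2), np.int32(5), np.int32(8)]]
```

View pics/t12.png

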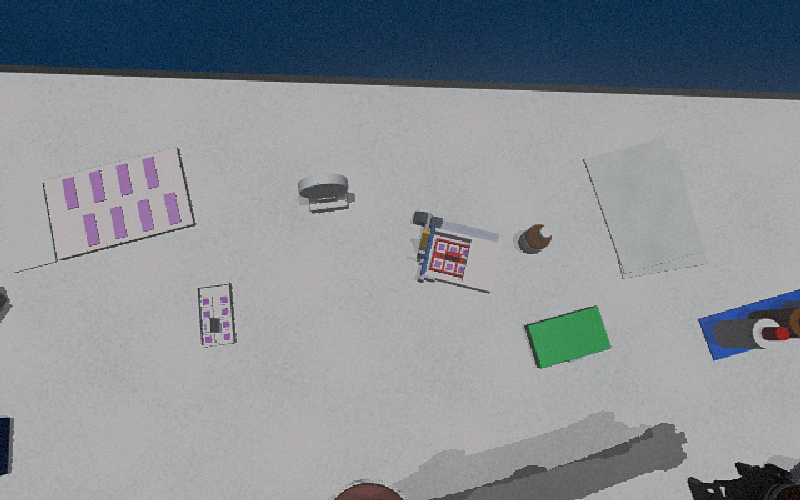

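View pics/t12c.png

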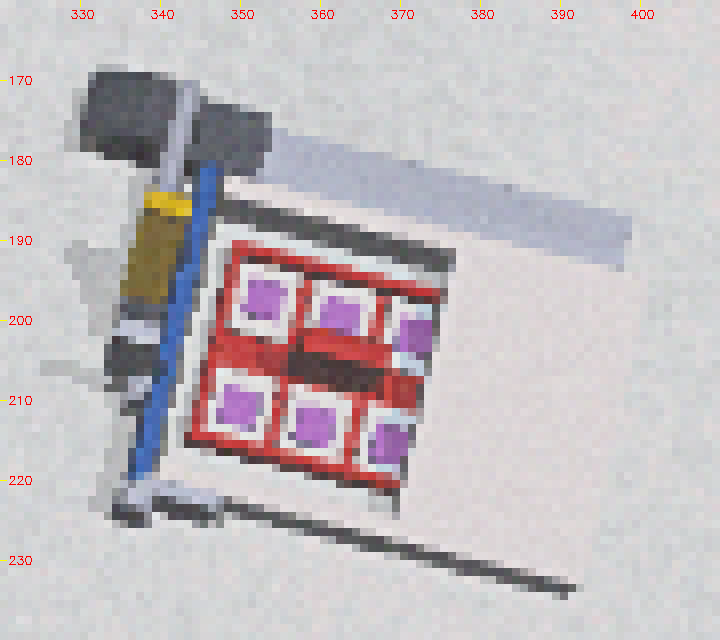

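The only differences from the first top view are the red tray's old and new places and the arm itself. The gate, bar (343,172) and lever match their original shut and latched picture.

```bash
python3 - <<'E'
from workcell import env
print(env.finish_job())
E
```

```text
the job is handed in; nothing more can be done
None
```

The red tray is in the bay with its handle end towards the gate, the gate is shut with the latch bar down in its catch, and I have handed the job in. It took about 38 s of the 72 s allowed.

**What I did:** I squeezed the lever to its stop (32 mm pair width) and swung the gate to about 1.8 rad. I carried the tray by its handle and slid it in until it met the rear wall at about 8 N. I then squeezed the lever again, swung the gate shut to its stop and let go. The arm went back to its start pose, touching nothing.

**Last checks:**
- **Gate and latch:** in the final top picture the gate, bar and lever look the same as in the first, latched picture.
- **Tray position:** the tray's rim measured at about x = -64 mm in the bay frame, against -65 mm expected. The other camera gave about -63 mm, within the 2 mm calibration.
- **Rest of the scene:** the first and last top pictures differ only where the red tray was, where it is now, and at the arm itself.
- **Forces:** the highest wrist force I read was about 10 N, and no check failed.

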